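# Load the tool cart rack in tool-table order

## Task

The four tool holders in the rack on the left have been measured and stand in tool-table order, counted from that rack's red end. Move them all into the empty rack on the right so that each keeps its number: the first from the red end goes into the first pocket from the red end of the other rack, and so on along the row. Set each one in upright with its flange fully down on the pocket, and let none fall over or lie on its side.

Things in the scene. Friction and masses are not known exactly. Their poses are not given: they have to be found in the camera images.
- drill: Loose steel tool holder, 0.35 kg, upright: thin dark twist drill on top (8 mm, tip at z 77), blue ring on its flange. Origin: axis at flange underside, z up. In mm: taper 28 wide at z 0 to 16 at z -40, stud 11 wide to z -52; flange 44 wide z 0 to 16, ring to 19, neck 28 to z 30, black nut 35 wide z 30 to 46. Grip across the nut from above, pads at z 40, cutter between the fingers.
- end_mill: Loose steel tool holder, 0.35 kg, upright: thick bright flat-ended end mill on top (16 mm, top at z 73), yellow ring on its flange. Origin: axis at flange underside, z up. In mm: taper 28 wide at z 0 to 16 at z -40, stud 11 wide to z -52; flange 44 wide z 0 to 16, ring to 19, neck 28 to z 30, black nut 35 wide z 30 to 46. Grip across the nut from above, pads at z 40, cutter between the fingers.
- countersink: Loose steel tool holder, 0.35 kg, upright: brass-coloured cone on top (23 mm, tip at z 71), green ring on its flange. Origin: axis at flange underside, z up. In mm: taper 28 wide at z 0 to 16 at z -40, stud 11 wide to z -52; flange 44 wide z 0 to 16, ring to 19, neck 28 to z 30, black nut 35 wide z 30 to 46. Grip across the nut from above, pads at z 40, cutter between the fingers.
- slot_cutter: Loose steel tool holder, 0.35 kg, upright: flat toothed steel disc on top (29 mm, top at z 70), white ring on its flange. Origin: axis at flange underside, z up. In mm: taper 28 wide at z 0 to 16 at z -40, stud 11 wide to z -52; flange 44 wide z 0 to 16, ring to 19, neck 28 to z 30, black nut 35 wide z 30 to 46. Grip across the nut from above, pads at z 40, cutter between the fingers.
- drill_pocket: Fixed black square insert, 64 x 62 mm with a 31 mm hole, of the rack on the left: the one in which the drill holder stands at the start (all four look alike). Origin: centre of its top face, 66 mm above the table; axes as the setting rack's. It never moves: its place in the row tells the drill's number.
- end_mill_pocket: Fixed black square insert, 64 x 62 mm with a 31 mm hole, of the rack on the left: the one in which the end mill holder stands at the start (all four look alike). Origin: centre of its top face, 66 mm above the table; axes as the setting rack's. It never moves: its place in the row tells the end mill's number.
- countersink_pocket: Fixed black square insert, 64 x 62 mm with a 31 mm hole, of the rack on the left: the one in which the countersink holder stands at the start (all four look alike). Origin: centre of its top face, 66 mm above the table; axes as the setting rack's. It never moves: its place in the row tells the countersink's number.
- slot_cutter_pocket: Fixed black square insert, 64 x 62 mm with a 31 mm hole, of the rack on the left: the one in which the slot cutter holder stands at the start (all four look alike). Origin: centre of its top face, 66 mm above the table; axes as the setting rack's. It never moves: its place in the row tells the slot cutter's number.
- setting_rack: Fixed full rack on the left: rails between a RED and a grey end plate, 336 x 86 x 69 mm. Origin: centre of its foot; y runs along the row towards the red end. Four pocket centres on x = 0 at y = 112.5 (first from red), 37.5, -37.5, -112.5 mm, tops at z = 66 mm, holes 31 mm, open below. Seated, a flange rests on the pocket top with 1.5 mm side play.
- cart_rack: Fixed empty rack on the right, turned any way: rails between a RED and a grey end plate, 336 x 86 x 69 mm. Origin: centre of its foot; y runs along the row towards the red end. Four pocket centres on x = 0 at y = 112.5 (first from red), 37.5, -37.5, -112.5 mm, tops at z = 66 mm, holes 31 mm, open below. Seated, a flange rests on the pocket top with 1.5 mm side play.
Mind the look-alikes: they are no part of the job. Leave any pink or turquoise look-alike of the slot_cutter alone.

How it is judged:
By the outcome, as a careful person would: the job done as asked, in the order asked, and still so for the second after the job is handed in, with the robot touching nothing.
It also fails if it takes over 115 s, if anything falls off the work surface, if the arm or the gripper's body presses on something with over 40 N, if the wrist force passes 120 N, or if a joint passes its speed limit or range.

## Robot

A 6-joint arm with a two-finger parallel gripper is mounted at the origin on a cart in front of the work surface, level with it; the furniture and walls round the work are solid. World frame = base frame: x ahead of the robot, y to its left, z up, the work surface at z = 0. Lengths are in m, angles in degrees, forces in N, time in s.
With the tool pointing down it reaches from about 0.375 to 0.925 m from the base axis. Payload 5.7 kg.
Tool frame: the origin (TCP) lies midway between the tips of the shut fingers; the grasp point (between the pads) lies 19 mm behind it; z points along the fingers, y is the line along which they close (so a half turn about z gives the same grasp; the last joint's range is limited). The gripper opens to 88 mm and grips with 3 to 60 N. Pads are 20 mm wide; open, the fingers measure 115 mm over their backs; the gripper's body (75 mm by 178 mm) begins 61 mm behind the grasp point.
Start: joints at [-79.418, 20.558, 86.54, -0, 72.909, -6.595], TCP at [0.177, -0.573, 0.192] pointing down, gripper open.
Joint ranges: [-170.27, 170.27], [-57.76, 135], [12.27, 136.19], [-55.21, 235.2], [11.17, 155.16], [-170.74, 170.74]. Speed limits (degrees/s): [136.94, 136.94, 180, 180, 180, 180].

## Interface

Orientations are given as a 3x3 rotation matrix whose columns are the frame's x, y, z axes.
In Python, from workcell import status, cams, arm gives the robot as it stands. The module is installed in compiled form; this text tells all that it offers.
- The arm moves only by the shell command python3 -m jog 'ROWS' [OPENING]. ROWS is JSON, one flat list of numbers, 4 for each row, row after row: the shift along the tool's x, y, z in m, then the turn about the tool's z in degrees. A call has exactly 10 rows; each row is the pose to reach, as a shift and turn from the pose commanded when the call began, along the tool's axes at that moment; what a row does not reach only later rows make up. A row lasts 1/8 s, in which the tool goes at most 62.5 mm and 10.7 degrees, less where a joint would pass 70% of its speed; a pose out of reach is approached as far as the arm can. A call with a gripper value outside its range is refused whole. OPENING is the finger opening in m, from 0 to 0.0878, set as the call begins (- or left out, the last holds). The fingers move at their own pace and stop on an object; the grip force is fixed at half the most. Time passes only in rows, so rows that repeat a pose let the fingers close, or fill a call up. It gives the time, the measured TCP pose, the force, the opening and the grip force at its end, in the units of the state.
- status.read_state(): the state, without advancing time (a new reading comes with each control period).
- cams.get_image(name): name is "scene" or "top" or "wrist"; returns a dict with "pixels" (420x560x3 uint8, red, green, blue), "mtx" (3x3 intrinsics, pixels), "origin" and "rotation" of the camera in the world; the wrist camera has in their place "hand_eye" (4x4, takes a point from camera to tool coordinates, whose origin is the TCP and whose axes are the flange's). Camera axes: x right, y down, z forward; pixel columns grow to the right and rows downward; lengths in m; the calibration is good to about 2 mm. A picture is of the moment at which its call begins: read the wrist's pose just before it. There is no depth.
- arm.job_done(): hands the job in; it is judged then, once.
The state is a dict: "t": time; "joints": joint angles; "joint_vel": joint speeds; "tau": joint torques, N m; "position": TCP position; "ee_rot": TCP orientation; "contact_force": force on the tool from outside, world axes, zero at the start; "ft_torque": the same for the moment, N m; "opening": opening from 0.0 (shut) to 1.0 (fully open); "grasp_force": force on a finger pad.
Only numpy, scipy, OpenCV 4.12 (cv2) and the standard library are available. Lean on these libraries where they do the work, as an engineer would, in place of code of your own. Each camera call takes 0.05 s, during which the arm holds its last target. There are 200 camera calls.

## Working session

There is one attempt and no reset: what is moved stays moved. The work goes in short steps, Python scripts to look and compute and a shell command to move; the robot and the scene stay as the last step left them, time stands still between calls to the robot, and variables do not carry over. Pictures are saved under pics/ and viewed, at most 14 in all, crops included, and the job is handed in when it is done.

```bash
mkdir -p pics
python3 - <<'E'
from workcell import status,cams,arm
import cv2,numpy as np
s=status.read_state();print(s['t'],s['position'],np.round(s['ee_rot'],3).tolist(),s['opening'])
for n in("scene","top"):
    d=cams.get_image(n);cv2.imwrite(f'pics/{n}0.png',d['pixels'][:,:,::-1]);print(n,d['mtx'].tolist(),d['origin'],np.round(d['rotation'],4).tolist())
E
```

```text
0.0 [ 0.17707015 -0.57252112  0.1912248 ] [[0.955, 0.295, -0.0], [0.295, -0.955, 0.002], [0.0, -0.002, -1.0]] 0.9966844697043844
scene [[409.1992617199703, 0.0, 273.5776801793627], [0.0, 409.1992617199703, 203.07861916632535], [0.0, 0.0, 1.0]] [0.19202853 0.61839414 0.43054192] [[-0.8792, -0.1801, 0.4411], [-0.4761, 0.37, -0.7978], [-0.0195, -0.9114, -0.411]]
top [[429.52935456724947, 0.0, 281.13637973845766], [0.0, 429.52935456724947, 209.47875643686973], [0.0, 0.0, 1.0]] [ 0.47235172 -0.07506463  0.92014339] [[0.0276, -0.9951, 0.095], [-0.9996, -0.0264, 0.0139], [-0.0114, -0.0954, -0.9954]]
```

View pics/scene0.png

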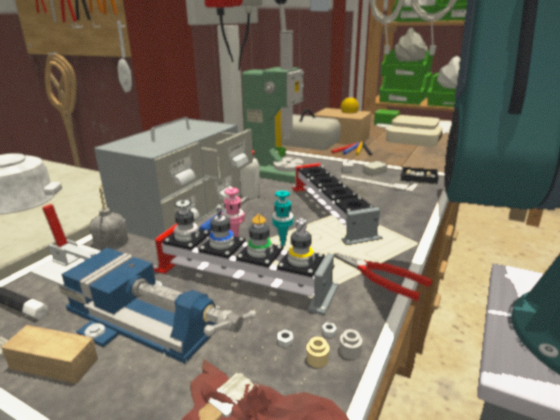

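View pics/top0.png

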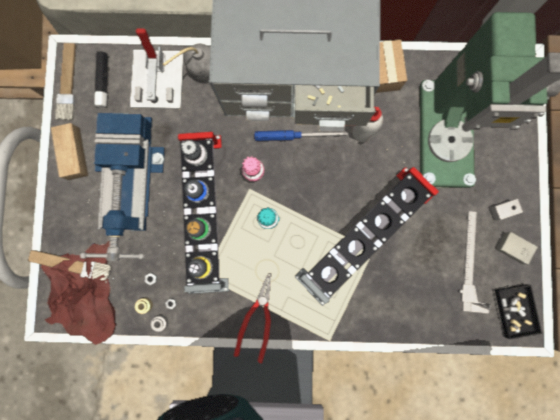

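The scene shows the left rack with its red plate at scene (165,250) and top (197,137). From red, the top view shows white (195,153), blue (197,190), green (199,230) and yellow (201,268). The right rack has its red end at top (423,181) and its holes at about (408,196), (382,221), (357,247) and (329,274).

Look-alikes for the slot cutter: the white-ring one at top (195,153) is the real one. Pink (252,168) and turquoise (267,217) are decoys, and the others by the racks are the drill, countersink and end mill listed above.

```bash
cat > h.py <<'E'
from workcell import status,cams,arm
import cv2,numpy as np
def cast(d,uv,z,pose=None):
    """pixels -> points on plane of height z"""
    if 'origin' in d: R,o=np.array(d['rotation']),np.array(d['origin'])
    else:
        H=np.array(d['hand_eye']);p,Rt=pose;R=Rt@H[:3,:3];o=Rt@H[:3,3]+p
    uv=np.atleast_2d(uv).astype(float)
    r=np.c_[uv,np.ones(len(uv))]@np.linalg.inv(d['mtx']).T@R.T
    return o+r*((z-o[2])/r[:,2])[:,None]
def wrist(name):
    s=status.read_state();p=np.array(s['position']),np.array(s['ee_rot'])
    d=cams.get_image('wrist');cv2.imwrite(f'pics/{name}.png',d['pixels'][:,:,::-1]);return d,p
E
python3 - <<'E'
from h import *
d=cams.get_image('top')
uv=[(195,153),(197,190),(199,230),(201,268)]
print('holders',np.round(cast(d,uv,.11),3).tolist())
uv=[(408,196),(382,221),(357,247),(329,274)]
P=cast(d,uv,.066);print('holes',np.round(P,3).tolist(),np.linalg.norm(np.diff(P,axis=0),axis=1))
print('red plates',cast(d,[(197,137),(423,181)],.069).round(3).tolist(),'grey',cast(d,[(206,286),(314,288)],.069).round(3).tolist())
print('drawer front',cast(d,[(240,112),(330,125)],.1).round(3).tolist())
im=d['pixels'][:,:,::-1];cv2.imwrite('pics/crop1.png',cv2.resize(im[125:300,170:440],None,fx=2.9,fy=2.9,interpolation=cv2.INTER_CUBIC))
E
```

```text
holders [[0.654, 0.105, 0.11], [0.583, 0.098, 0.11], [0.507, 0.09, 0.11], [0.436, 0.083, 0.11]]
holes [[0.588, -0.316, 0.066], [0.536, -0.264, 0.066], [0.483, -0.215, 0.066], [0.429, -0.161, 0.066]] [0.07278458 0.07207607 0.07693494]
red plates [[0.697, 0.112, 0.069], [0.618, -0.345, 0.069]] grey [[0.399, 0.08, 0.069], [0.401, -0.132, 0.069]]
drawer front [[0.741, 0.022, 0.1], [0.719, -0.154, 0.1]]
```

View pics/crop1.png

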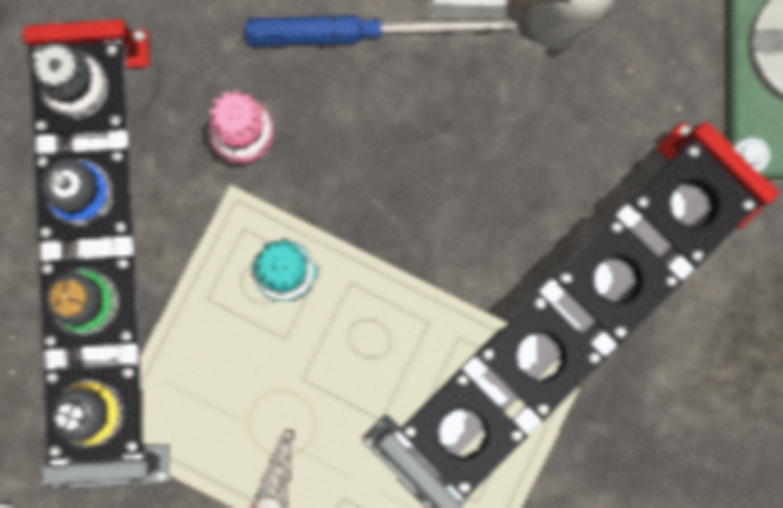

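Order confirmed from the red end: slot cutter 1, drill 2, countersink 3, end mill 4. Next I'll look at the right rack from above with the wrist camera.

```bash
python3 -m jog '[0,0,-0.08,0, 0.05,-0.03,-0.15,8, 0.1,-0.055,-0.15,16, 0.15,-0.08,-0.15,24, 0.2,-0.11,-0.15,32, 0.25,-0.135,-0.15,40, 0.3,-0.16,-0.15,48, 0.36,-0.19,-0.15,56, 0.415,-0.22,-0.15,61.5, 0.415,-0.22,-0.15,61.5]'
python3 - <<'E'
from h import *
d,p=wrist('w1');print(d['hand_eye'],d['mtx'],p)
E
```

```text
t: 1.4
position: [0.5108, -0.2371, 0.3415]
ee_rot: [[0.719, -0.695, -0.0], [-0.695, -0.719, 0.002], [-0.001, -0.001, -1.0]]
contact_force: [-1.3, -0.9, -0.1]
opening: 1.003
grasp_force: 0.0
[[-3.34364504e-04 -9.55002847e-01 -2.96596445e-01  8.14909753e-02]
 [ 9.99999835e-01 -4.57936530e-04  3.47159389e-04 -4.86463042e-04]
 [-4.67360552e-04 -2.96596280e-01  9.55002842e-01 -1.92139389e-01]
 [ 0.00000000e+00  0.00000000e+00  0.00000000e+00  1.00000000e+00]] [[319.50966274   0.         288.92870891]
 [  0.         319.50966274 210.85138343]
 [  0.           0.           1.        ]] (array([ 0.51080009, -0.2371057 ,  0.34152848]), array([[ 7.18683879e-01, -6.95336955e-01, -5.12317749e-06],
       [-6.95336102e-01, -7.18683009e-01,  1.56113145e-03],
       [-1.08919433e-03, -1.11839768e-03, -9.99998781e-01]]))
```

View pics/w1.png

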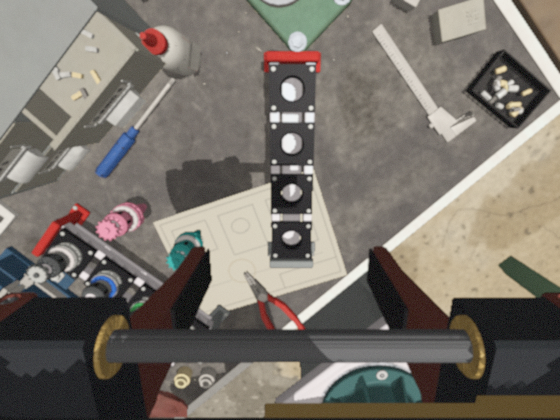

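The wrist view shows the right rack upright in the picture, with red at the top (292,60) and holes at about (291,90), (291,143), (291,192) and (291,237). I'll measure it by its screws and holes in the wrist and top views.

```bash
cat >> h.py <<'E'
def fit_rack(P):
    """4 measured pocket centres (red first) -> centre, unit axis toward red, residuals mm, fitted pockets"""
    k=np.array([112.5,37.5,-37.5,-112.5])/1000
    P=np.array(P)[:,:2];c=P.mean(0);a=k@(P-c);s=np.linalg.norm(a)/(k@k);a/=np.linalg.norm(a)
    Q=c+k[:,None]*a;return c,a,s,(P-Q)*1000,Q
def hole_circles(im,guess,r):
    """bright disc through dark insert: enclosing ellipse of blob nearest guess"""
    g=cv2.cvtColor(im,cv2.COLOR_RGB2GRAY);out=[]
    for u,v in guess:
        x0,y0=int(u-r),int(v-r);w=g[y0:y0+2*r,x0:x0+2*r]
        w=cv2.resize(w,None,fx=6,fy=6,interpolation=cv2.INTER_CUBIC)
        t,b=cv2.threshold(w,0,255,cv2.THRESH_OTSU)
        cs,_=cv2.findContours(b,cv2.RETR_EXTERNAL,cv2.CHAIN_APPROX_NONE)
        c=max(cs,key=cv2.contourArea);x,y,ww,hh=cv2.boundingRect(c)
        out.append((x0+(x+ww/2)/6-.42,y0+(y+hh/2)/6-.42,ww/6,hh/6))
    return np.array(out)
E
python3 - <<'E'
from h import *
s=status.read_state();p=np.array(s['position']),np.array(s['ee_rot'])
d=cams.get_image('wrist');H=hole_circles(d['pixels'],[(291,90),(291,143),(291,192),(291,237)],15)
print(H.round(1).tolist())
c,a,sc,res,Q=fit_rack(cast(d,H[:,:2],.066,p));print(c,a,sc,res.round(1).tolist(),Q.round(4).tolist())
t=cams.get_image('top');H=hole_circles(t['pixels'],[(408,196),(382,221),(357,247),(329,274)],13)
print(H.round(1).tolist())
c,a,sc,res,Q=fit_rack(cast(t,H[:,:2],.066));print(c,a,sc,res.round(1).tolist(),Q.round(4).tolist())
cv2.imwrite('pics/c2.png',cv2.resize(d['pixels'][45:275,255:330,::-1],None,fx=2.6,fy=2.6,interpolation=cv2.INTER_CUBIC))
E
```

```text
[[290.2, 89.7, 20.2, 23.2], [289.8, 143.1, 19.2, 20.0], [290.0, 192.2, 21.8, 17.5], [290.2, 237.2, 19.3, 14.2]]
[ 0.50996408 -0.2404536 ] [ 0.71965745 -0.69432928] 0.9663178454293098 [[-3.1, 2.6], [-0.5, 0.9], [1.1, -0.9], [2.5, -2.6]] [[0.5909, -0.3186], [0.537, -0.2665], [0.483, -0.2144], [0.429, -0.1623]]
[[401.7, 204.9, 14.3, 7.3], [381.0, 221.2, 13.8, 13.8], [355.5, 247.8, 14.5, 15.8], [328.7, 273.7, 15.8, 16.0]]
[ 0.50407572 -0.23440663] [ 0.70319673 -0.71099533] 0.8990156389743075 [[-13.8, 11.2], [5.4, -1.1], [3.9, -4.4], [4.5, -5.7]] [[0.5832, -0.3144], [0.5304, -0.2611], [0.4777, -0.2077], [0.425, -0.1544]]
```

View pics/c2.png

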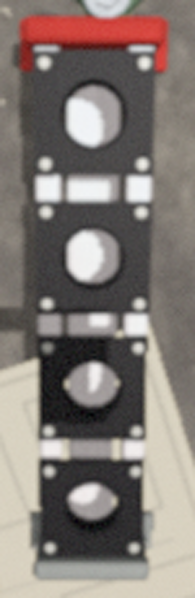

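```bash
cat >> h.py <<'E'
def dots(im,guess,r=4):
    g=cv2.cvtColor(im,cv2.COLOR_RGB2GRAY).astype(float);out=[]
    for u,v in guess:
        for _ in range(3):
            x,y=int(round(u)),int(round(v));w=g[y-r:y+r+1,x-r:x+r+1]
            w=np.clip(w-(w.max()+np.median(w))/2,0,None)
            yy,xx=np.mgrid[y-r:y+r+1,x-r:x+r+1];w=w*(np.hypot(xx-u,yy-v)<r)
            u,v=(w*xx).sum()/w.sum(),(w*yy).sum()/w.sum()
        out.append((u,v))
    return np.array(out)
E
python3 - <<'E'
from h import *
s=status.read_state();p=np.array(s['position']),np.array(s['ee_rot'])
d=cams.get_image('wrist')
G=np.array([(44,62),(144,62),(45,164),(144,164),(46,212),(142,212),(46,304),(139,304),(47,348),(134,347),(49,432),(133,431),(48,471),(133,470),(49,548),(134,548)])/2.6+(255,45)-.3
D=dots(d['pixels'],G,3);print((D-G).round(1).tolist())
W=cast(d,D,.067,p)[:,:2].reshape(4,4,2);print('widths',np.linalg.norm(W[:,0]-W[:,1],axis=1).round(4),np.linalg.norm(W[:,0]-W[:,2],axis=1).round(4))
c,a,sc,res,Q=fit_rack(W.mean(1));print(c,a,sc,res.round(1).tolist(),Q.round(4).tolist())
# same screws in top view: predict and refine
t=cams.get_image('top');X=np.c_[W.reshape(-1,2),np.full(16,.067)]
R,o=np.array(t['rotation']),np.array(t['origin']);q=(X-o)@R@np.array(t['mtx']).T;q=q[:,:2]/q[:,2:]
E=dots(t['pixels'],q,3);print((E-q).round(1).tolist())
V=cast(t,E,.067)[:,:2].reshape(4,4,2)
c,a,sc,res,Q=fit_rack(V.mean(1));print(c,a,sc,res.round(1).tolist(),Q.round(4).tolist())
E
```

```text
[[-2.9, 0.4], [-2.7, 0.3], [-2.5, 0.2], [-3.4, 0.1], [-2.7, 0.2], [-2.9, 0.2], [-2.0, 0.1], [-2.2, 0.3], [-2.3, 0.0], [-0.7, 0.4], [-2.3, -0.1], [-0.7, 0.3], [-1.7, 0.3], [-1.0, 0.7], [-1.6, -0.1], [-1.9, 0.0]]
widths [0.0519 0.0519 0.052  0.0518] [0.0499 0.0498 0.05   0.0497]
[ 0.50822592 -0.23902129] [ 0.71569575 -0.6984122 ] 0.9983701340929018 [[-0.1, 0.1], [-0.1, 0.0], [0.1, -0.0], [0.1, -0.1]] [[0.5887, -0.3176], [0.5351, -0.2652], [0.4814, -0.2128], [0.4277, -0.1604]]
[[-0.7, -0.5], [2.3, 3.6], [1.3, 2.8], [1.2, -1.4], [-0.6, -0.0], [1.7, -2.3], [0.5, -0.5], [0.6, -0.8], [1.2, -1.2], [1.1, -1.4], [0.4, -0.7], [-1.4, 1.1], [0.6, -0.6], [0.8, -0.7], [-1.5, 1.5], [0.6, -0.6]]
[ 0.50846413 -0.24004166] [ 0.70743322 -0.70678019] 0.9975484320354759 [[-1.6, 0.0], [1.8, 0.3], [0.7, -0.0], [-0.8, -0.3]] [[0.5881, -0.3196], [0.535, -0.2665], [0.4819, -0.2135], [0.4289, -0.1605]]
```

Sixteen screws agree to 0.1 mm (scale 0.998), so the right rack is well measured. On to the left rack, viewed the same way.

```bash
python3 -m jog '[-0.03,-0.035,0,-7, -0.06,-0.07,0,-14, -0.09,-0.11,0,-21, -0.12,-0.145,0,-28, -0.145,-0.18,0,-35, -0.17,-0.22,0,-42, -0.206,-0.262,0,-50, -0.206,-0.262,0,-50, -0.206,-0.262,0,-50, -0.206,-0.262,0,-50]'
python3 - <<'E'
from h import *
d,p=wrist('w2');cv2.imwrite('pics/c3.png',cv2.resize(d['pixels'][40:290,230:350,::-1],None,fx=2.4,fy=2.4,interpolation=cv2.INTER_CUBIC))
E
```

```text
t: 2.9
position: [0.5444, 0.089, 0.3421]
ee_rot: [[0.995, 0.096, -0.0], [0.096, -0.995, -0.0], [-0.0, 0.0, -1.0]]
contact_force: [-0.7, -0.0, -0.2]
opening: 1.0
grasp_force: 0.0
```

View pics/c3.png

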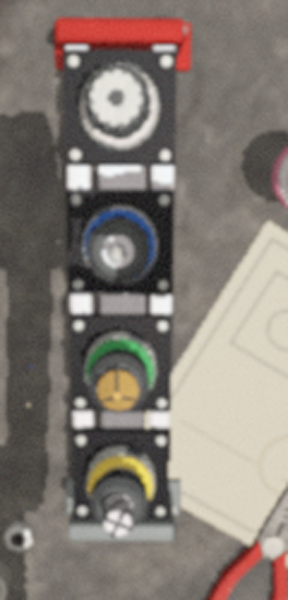

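Run:
```python
from h import *
s=status.read_state();p=np.array(s['position']),np.array(s['ee_rot'])
d=cams.get_image('wrist');im=d['pixels']
G=np.array([(73,61),(166,61),(75,155),(165,155),(76,200),(163,200),(77,285),(162,285),(78,326),(162,325),(79,403),(163,403),(80,440),(163,439),(81,512),(164,511)])/2.4+(230,40)-.3
D=dots(im,G,3);print((D-G).round(1).tolist())
W=cast(d,D,.067,p)[:,:2].reshape(4,4,2);print('widths',np.linalg.norm(W[:,0]-W[:,1],axis=1).round(4),np.linalg.norm(W[:,0]-W[:,2],axis=1).round(4))
c,a,sc,res,Q=fit_rack(W.mean(1));print(c,a,np.degrees(np.arctan2(a[1],a[0])),sc,res.round(1).tolist(),Q.round(4).tolist())
print('now',p[0],'tool deltas to pockets (x,y mm):',((Q-p[0][:2])@p[1][:2,:2]*1000).round(1).tolist())
```

```text
[[0.2, -0.3], [0.2, -0.0], [0.3, -0.2], [0.0, 0.1], [0.0, -0.4], [0.5, -0.1], [0.5, -0.3], [0.4, -0.0], [0.3, -0.3], [0.4, 0.3], [0.5, -0.3], [-0.5, -0.0], [0.4, -0.1], [-0.8, 0.6], [0.5, -0.6], [-1.6, 0.0]]
widths [0.0519 0.0519 0.0519 0.0518] [0.05   0.0499 0.0495 0.0498]
[0.54737869 0.1031179 ] [0.99592757 0.09015689] 5.1726330947024355 0.9984116663601521 [[-0.2, -0.0], [-0.0, 0.0], [0.1, -0.0], [0.1, 0.0]] [[0.6594, 0.1133], [0.5847, 0.1065], [0.51, 0.0997], [0.4353, 0.093]]
now [0.54437235 0.08919195 0.34213585] tool deltas to pockets (x,y mm): [[116.8, -12.9], [41.8, -13.4], [-33.2, -13.8], [-108.2, -14.2]]
```

```bash
python3 -m jog '[0.06,-0.007,0,0.3, 0.117,-0.013,0.03,0.3, 0.117,-0.013,0.08,0.3, 0.117,-0.013,0.13,0.3, 0.117,-0.013,0.18,0.3, 0.117,-0.013,0.21,0.3, 0.117,-0.013,0.235,0.3, 0.117,-0.013,0.25,0.3, 0.117,-0.013,0.255,0.3, 0.117,-0.013,0.255,0.3]'
python3 - <<'E'
from h import *
d,p=wrist('w3')
E
```

```text
t: 4.25
position: [0.66, 0.1152, 0.0876]
ee_rot: [[0.996, 0.093, 0.001], [0.093, -0.996, 0.0], [0.001, -0.0, -1.0]]
contact_force: [-0.3, -0.2, 0.0]
opening: 0.995
grasp_force: 0.0
```

View pics/w3.png

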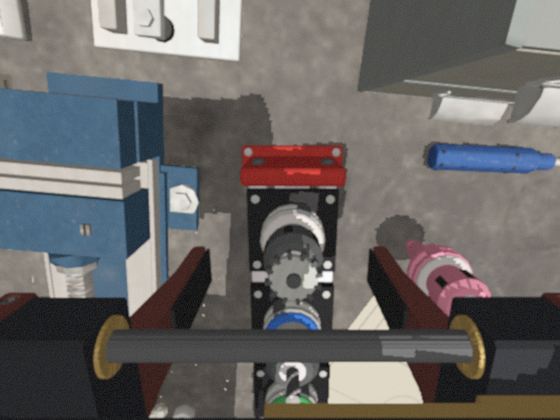

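The nut (about (294,255)) is between the fingers, the pink decoy (440,270) is clear of them, and the TCP sits about 2 mm off in y. I'll correct that, then grip.

```bash
python3 -m jog '[0,0.002,0,0, 0,0.002,0,0, 0,0.002,0,0, 0,0.002,0,0, 0,0.002,0,0, 0,0.002,0,0, 0,0.002,0,0, 0,0.002,0,0, 0,0.002,0,0, 0,0.002,0,0]'
python3 - <<'E'
from h import *
# rack fit again from here: pocket1 screws, near view
s=status.read_state();p=np.array(s['position']),np.array(s['ee_rot']);print(p[0])
d=cams.get_image('wrist');D=dots(d['pixels'],[(255,200),(328,200)],5)
print(D,cast(d,D,.0675,p).round(4).tolist())
E
```

```text
t: 5.55
position: [0.6597, 0.1134, 0.0871]
ee_rot: [[0.996, 0.094, 0.0], [0.094, -0.996, 0.0], [0.0, -0.0, -1.0]]
contact_force: [0.2, -0.3, 0.0]
opening: 1.002
grasp_force: 0.0
[0.65973261 0.11343414 0.08708696]
[[252.27909887 198.17396746]
 [327.55938914 198.45927602]] [[0.6824, 0.1413, 0.0675], [0.6871, 0.0899, 0.0675]]
```

```bash
python3 -m jog '[0,0,0,0, 0,0,0,0, 0,0,0,0, 0,0,0,0, 0,0,0,0, 0,0,0,0, 0,0,0,0, 0,0,0,0, 0,0,0,0, 0,0,0,0]' 0
```

```text
t: 6.85
position: [0.6597, 0.1133, 0.0871]
ee_rot: [[0.996, 0.094, -0.0], [0.094, -0.996, 0.0], [-0.0, -0.0, -1.0]]
contact_force: [-0.1, 0.6, -0.9]
opening: 0.266
grasp_force: 30.0
```

```bash
python3 -m jog '[0,0,-0.005,0, 0,0,-0.015,0, 0,0,-0.03,0, 0,0,-0.05,0, 0,0,-0.075,0, 0,0,-0.1,0, 0,0,-0.125,0, 0,0,-0.15,0, 0,0,-0.155,0, 0,0,-0.155,0]'
python3 - <<'E'
from h import *
d,p=wrist('w4');print(status.read_state()['opening'])
E
```

```text
t: 8.1
position: [0.6597, 0.1134, 0.2424]
ee_rot: [[0.996, 0.094, 0.001], [0.094, -0.996, 0.0], [0.001, -0.0, -1.0]]
contact_force: [0.3, 0.0, -2.8]
opening: 0.271
grasp_force: 30.0
0.27339742467851047
```

View pics/w4.png

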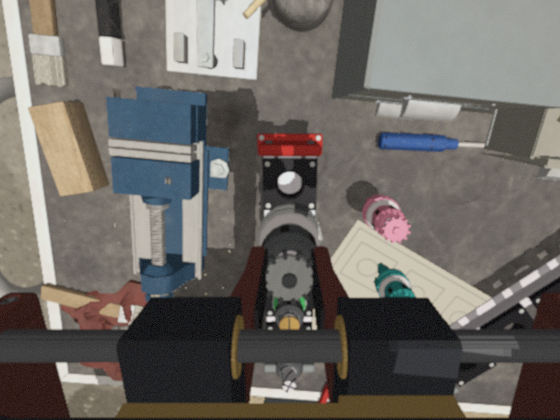

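The slot cutter hangs upright at (290,275) centred in the fingers, and its pocket (290,182) is empty. Carrying it to pocket 1 on the right.

```bash
python3 -m jog '[-0.02,0.034,0,3, -0.045,0.08,0,8, -0.075,0.125,0,13, -0.1,0.165,0,18, -0.117,0.205,0,24, -0.119,0.25,0,30, -0.117,0.295,0,36, -0.115,0.34,0,42, -0.112,0.385,0,47, -0.111,0.423,0,49.7]'
python3 - <<'E'
from h import *
import time
s=status.read_state();p=np.array(s['position']);R=np.array(s['ee_rot']);T=np.array([.5887,-.3176])
print(p,((T-p[:2])@R[:2,:2]*1000).round(1))
d,p=wrist('w5')
E
```

```text
t: 9.4
position: [0.5882, -0.3195, 0.2403]
ee_rot: [[0.714, -0.701, -0.002], [-0.701, -0.714, 0.001], [-0.002, 0.0, -1.0]]
contact_force: [-0.0, -0.1, -2.9]
opening: 0.272
grasp_force: 30.0
[ 0.58822456 -0.31945262  0.24028897] [-1.  -1.7]
```

View pics/w5.png

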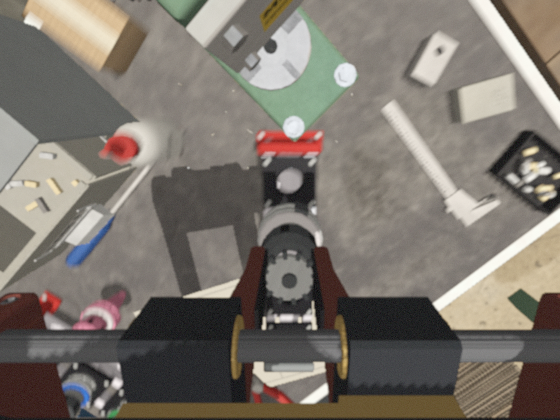

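```bash
python3 -m jog '[0,0,0,0, 0,0,0,0, 0,0,0,0, 0,0,0,0, 0,0,0,0, 0,0,0,0, 0,0,0,0, 0,0,0,0, 0,0,0,0, 0,0,0,0]'
python3 - <<'E'
from h import *
s=status.read_state();p=np.array(s['position']);R=np.array(s['ee_rot']);T=np.array([.5887,-.3176])
print(p,((T-p[:2])@R[:2,:2]*1000).round(1))
d,q=wrist('w6')
for f in('w4','w6'):
    im=cv2.imread(f'pics/{f}.png')[:,:,::-1].copy();D=dots(im,[(268,161),(313,161),(267,205),(313,205)],4);print(f,D.round(1).tolist())
    cv2.imwrite(f'pics/z{f}.png',im[:,:,::-1])
a,b=[cv2.resize(cv2.imread(f'pics/{f}.png')[120:260,240:340],None,fx=3.6,fy=3.6,interpolation=cv2.INTER_CUBIC) for f in('w4','w6')]
cv2.imwrite('pics/cmp1.png',np.hstack([a,b]))
E
```

```text
t: 10.7
position: [0.5888, -0.3181, 0.242]
ee_rot: [[0.715, -0.699, -0.0], [-0.699, -0.715, 0.0], [-0.0, -0.0, -1.0]]
contact_force: [-0.2, 0.3, -1.8]
opening: 0.273
grasp_force: 30.0
[ 0.58880981 -0.31813233  0.24203334] [-0.5 -0.3]
w4 [[267.0, 163.6], [312.0, 163.8], [267.8, 205.2], [311.0, 205.4]]
w6 [[266.0, 163.4], [311.1, 163.5], [266.9, 205.0], [310.2, 205.1]]
```

View pics/cmp1.png

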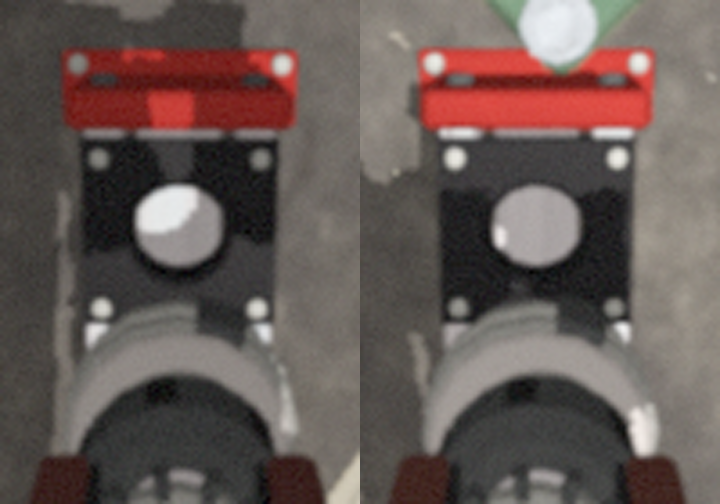

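Relative to the pickup picture, the pocket pattern is 0.9 px left, so I shift about −0.8 mm in tool y and insert in two stages.

```bash
python3 -m jog '[0,-0.0008,0.01,0, 0,-0.0008,0.03,0, 0,-0.0008,0.05,0, 0,-0.0008,0.07,0, 0,-0.0008,0.085,0, 0,-0.0008,0.1,0, 0,-0.0008,0.11,0, 0,-0.0008,0.12,0, 0,-0.0008,0.12,0, 0,-0.0008,0.12,0]'
python3 -m jog '[0,0,0.005,0, 0,0,0.01,0, 0,0,0.015,0, 0,0,0.02,0, 0,0,0.024,0, 0,0,0.028,0, 0,0,0.031,0, 0,0,0.033,0, 0,0,0.034,0, 0,0,0.034,0]'
```

```text
t: 12.0
position: [0.5897, -0.3178, 0.1225]
ee_rot: [[0.715, -0.699, 0.001], [-0.699, -0.715, -0.0], [0.001, -0.0, -1.0]]
contact_force: [0.1, -0.4, -2.7]
opening: 0.27
grasp_force: 30.0
t: 13.25
position: [0.5894, -0.3175, 0.0881]
ee_rot: [[0.715, -0.699, 0.0], [-0.699, -0.715, 0.0], [-0.0, -0.0, -1.0]]
contact_force: [-0.9, 0.1, -2.1]
opening: 0.27
grasp_force: 30.0
```

```bash
python3 -m jog '[0,0,0,0, 0,0,0,0, 0,0,0,0, 0,0,0,0, 0,0,0,0, 0,0,0,0, 0,0,0,0, 0,0,0,0, 0,0,0,0, 0,0,0,0]' 0.0878
python3 -m jog '[0,0,-0.01,0, 0,0,-0.03,0, 0,0,-0.06,0, 0,0,-0.1,0, 0,0,-0.14,0, 0,0,-0.154,0, 0,0,-0.154,0, 0,0,-0.154,0, 0,0,-0.154,0, 0,0,-0.154,0]'
python3 - <<'E'
from h import *
d,q=wrist('w7');print(q[0])
a,b=[cv2.resize(cv2.imread(f'pics/{f}.png')[130:340,220:360],None,fx=2.8,fy=2.8,interpolation=cv2.INTER_CUBIC) for f in('w6','w7')]
cv2.imwrite('pics/cmp2.png',np.hstack([a,b]))
E
```

```text
t: 14.5
position: [0.5894, -0.3175, 0.088]
ee_rot: [[0.715, -0.699, -0.0], [-0.699, -0.715, 0.0], [-0.0, -0.0, -1.0]]
contact_force: [0.4, 0.2, -0.1]
opening: 0.998
grasp_force: 0.0
t: 15.75
position: [0.5889, -0.3172, 0.2408]
ee_rot: [[0.715, -0.699, -0.002], [-0.699, -0.715, 0.001], [-0.002, 0.0, -1.0]]
contact_force: [0.3, 0.1, 0.0]
opening: 1.0
grasp_force: 0.0
[ 0.58891584 -0.31724243  0.240789  ]
```

View pics/cmp2.png

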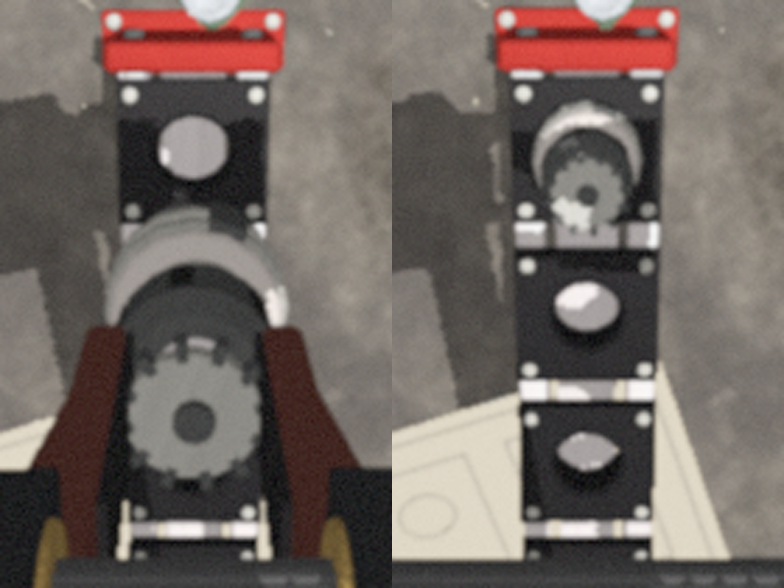

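The slot cutter is seated: its flange sits in pocket 1 at (585,170) in the crop, and it is upright. Next is the drill.

```bash
python3 -m jog '[-0.035,-0.025,0,-4, -0.07,-0.05,0,-9, -0.105,-0.08,0,-14, -0.14,-0.108,0,-20, -0.173,-0.138,0,-26, -0.205,-0.18,0,-32, -0.24,-0.22,0,-38, -0.27,-0.26,0,-44, -0.2995,-0.3,0,-49.5, -0.2995,-0.3,0,-49.5]'
python3 -m jog '[0,0,0.02,0, 0,0,0.05,0, 0,0,0.08,0, 0,0,0.11,0, 0,0,0.13,0, 0,0,0.145,0, 0,0,0.155,0, 0,0,0.155,0, 0,0,0.155,0, 0,0,0.155,0]'
python3 - <<'E'
from h import *
s=status.read_state();p=np.array(s['position']);R=np.array(s['ee_rot']);print(((np.array([.585,.1066])-p[:2])@R[:2,:2]*1000).round(1))
E
```

```text
t: 17.05
position: [0.5848, 0.1096, 0.2418]
ee_rot: [[0.995, 0.095, -0.0], [0.095, -0.995, 0.001], [0.0, -0.001, -1.0]]
contact_force: [0.8, 0.3, -0.4]
opening: 1.0
grasp_force: 0.0
t: 18.3
position: [0.5854, 0.1065, 0.0879]
ee_rot: [[0.996, 0.09, 0.001], [0.09, -0.996, 0.0], [0.002, -0.0, -1.0]]
contact_force: [0.7, -0.5, 0.4]
opening: 1.002
grasp_force: 0.0
[-0.4 -0.2]
```

```bash
python3 -m jog '[-0.0003,0,0.0005,0, -0.0003,0,0.0005,0, -0.0003,0,0.0005,0, -0.0003,0,0.0005,0, -0.0003,0,0.0005,0, -0.0003,0,0.0005,0, -0.0003,0,0.0005,0, -0.0003,0,0.0005,0, -0.0003,0,0.0005,0, -0.0003,0,0.0005,0]' 0
python3 -m jog '[0,0,-0.005,0, 0,0,-0.015,0, 0,0,-0.03,0, 0,0,-0.05,0, 0,0,-0.075,0, 0,0,-0.1,0, 0,0,-0.125,0, 0,0,-0.15,0, 0,0,-0.155,0, 0,0,-0.155,0]'
python3 - <<'E'
from h import *
s=status.read_state();p=np.array(s['position']);R=np.array(s['ee_rot'])
for n,q in(('via',[.54,-.10]),('p2',[.5357,-.2651])):print(n,((np.array(q)-p[:2])@R[:2,:2]*1000).round(1))
E
```

```text
t: 19.55
position: [0.5845, 0.1061, 0.0866]
ee_rot: [[0.996, 0.09, 0.0], [0.09, -0.996, -0.0], [0.0, 0.0, -1.0]]
contact_force: [0.3, -1.5, -1.0]
opening: 0.085
grasp_force: 30.0
t: 20.8
position: [0.5843, 0.1064, 0.2418]
ee_rot: [[0.996, 0.09, 0.0], [0.09, -0.996, 0.0], [0.0, -0.0, -1.0]]
contact_force: [-0.5, -0.5, -4.6]
opening: 0.086
grasp_force: 30.0
via [-62.7 201.5]
p2 [-81.9 365.6]
```

The opening of 0.086 is odd, since a nut should read wider. Looking before I carry.

Run:
```python
from h import *
d,q=wrist('w8');s=status.read_state();print(s['opening'])
cv2.imwrite('pics/c8.png',cv2.resize(d['pixels'][120:400,160:420,::-1],None,fx=2.1,fy=2.1,interpolation=cv2.INTER_CUBIC))
```

```text
0.08751697222798274
```

View pics/c8.png

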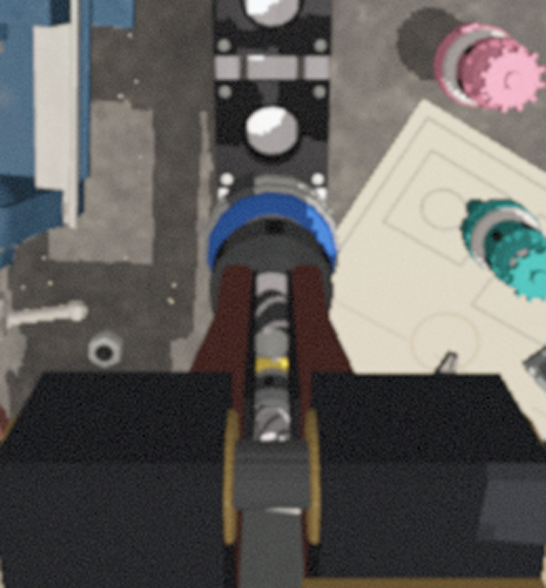

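The fingers look closer together than a 35 mm nut, so I want a side view: one composite from the scene camera, of the hanging drill and the placed slot cutter.

Run:
```python
from h import *
d=cams.get_image('scene');R,o=np.array(d['rotation']),np.array(d['origin'])
s=status.read_state();p=np.array(s['position'])
def pr(X):
    q=np.array(d['mtx'])@(R.T@(np.array(X)-o));return q[:2]/q[2]
u=pr(p);v=pr([.589,-.3175,.11]);print('TCP',u,'origin exp',pr(p-[0,0,.021]),'nut top',pr(p+[0,0,.025]),'slot',v)
c=lambda u,r,f:cv2.resize(d['pixels'][int(u[1])-r:int(u[1])+r,int(u[0])-r:int(u[0])+r,::-1],(f,f),interpolation=cv2.INTER_CUBIC)
print('crop1 x0,y0',int(u[0])-50,int(u[1])-50)
cv2.imwrite('pics/s1.png',np.hstack([c(u,50,500),c(v,30,300) if 0 else cv2.copyMakeBorder(c(v,30,290),0,210,0,0,cv2.BORDER_CONSTANT)]))
```

```text
TCP [213.56435874 149.21978488] origin exp [214.5910657  161.63977917] nut top [212.30648812 134.00342164] slot [313.50774337 154.29448424]
crop1 x0,y0 163 99
```

View pics/s1.png

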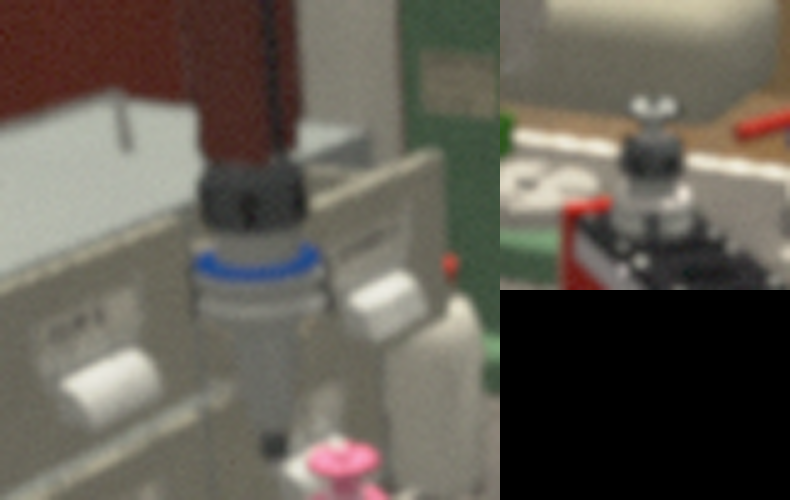

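The side view shows the fingers (brown) ending at the top of the nut, crop (250,165), while the reported TCP projects to crop (505→250,250) near the ring. The real fingertips sit about 26 mm above the reported TCP, so the drill is held by its cutter. The wrist picture agrees: finger edges are at v=246, where 228 would be expected. The slot cutter is seated properly. I'll set the drill back straight down in its pocket and regrip 26 mm lower, on the nut.

```bash
python3 -m jog '[0,0,0.02,0, 0,0,0.05,0, 0,0,0.08,0, 0,0,0.1,0, 0,0,0.115,0, 0,0,0.13,0, 0,0,0.14,0, 0,0,0.15,0, 0,0,0.1535,0, 0,0,0.1535,0]'
python3 -m jog '[0,0,0,0, 0,0,0,0, 0,0,0,0, 0,0,0,0, 0,0,0,0, 0,0,0.005,0, 0,0,0.012,0, 0,0,0.02,0, 0,0,0.026,0, 0,0,0.026,0]' 0.0878
```

```text
t: 22.15
position: [0.5845, 0.1063, 0.0881]
ee_rot: [[0.996, 0.09, 0.0], [0.09, -0.996, 0.0], [0.0, -0.0, -1.0]]
contact_force: [-0.4, 0.1, -4.4]
opening: 0.084
grasp_force: 30.0
t: 23.4
position: [0.5838, 0.1063, 0.0613]
ee_rot: [[0.996, 0.09, -0.002], [0.09, -0.996, -0.0], [-0.002, -0.0, -1.0]]
contact_force: [-0.1, -0.7, -0.3]
opening: 0.998
grasp_force: 0.0
```

```bash
python3 -m jog '[0,0,0,0, 0,0,0,0, 0,0,0,0, 0,0,0,0, 0,0,0,0, 0,0,0,0, 0,0,0,0, 0,0,0,0, 0,0,0,0, 0,0,0,0]' 0
```

```text
t: 24.65
position: [0.5845, 0.1063, 0.0621]
ee_rot: [[0.996, 0.09, 0.0], [0.09, -0.996, 0.0], [0.0, -0.0, -1.0]]
contact_force: [-0.3, -1.3, 1.1]
opening: 0.39
grasp_force: 30.0
```

Opening 0.39 is 35 mm, so it now has the nut. Lift by 0.18.

```bash
python3 -m jog '[0,0,-0.005,0, 0,0,-0.015,0, 0,0,-0.03,0, 0,0,-0.05,0, 0,0,-0.075,0, 0,0,-0.105,0, 0,0,-0.135,0, 0,0,-0.165,0, 0,0,-0.18,0, 0,0,-0.18,0]'
python3 -m jog '[-0.015,0.04,0,4, -0.03,0.085,0,9, -0.045,0.13,0,14, -0.06,0.17,0,20, -0.065,0.21,0,26, -0.07,0.25,0,32, -0.075,0.29,0,38, -0.08,0.33,0,44, -0.082,0.366,0,49.5, -0.082,0.366,0,49.5]'
python3 - <<'E'
from h import *
for k in (0,):
    d,q=wrist('w9');D=dots(d['pixels'],[(266,163.4),(311,163.5),(267,205),(310,205)],5);print(D.round(1).tolist())
s=status.read_state();p=np.array(s['position']);R=np.array(s['ee_rot']);print(p,((np.array([.5357,-.2651])-p[:2])@R[:2,:2]*1000).round(1))
E
```

```text
t: 25.9
position: [0.5851, 0.1064, 0.2434]
ee_rot: [[0.996, 0.09, 0.003], [0.09, -0.996, 0.0], [0.003, -0.0, -1.0]]
contact_force: [0.3, -1.0, -4.9]
opening: 0.387
grasp_force: 30.0
t: 27.15
position: [0.535, -0.2678, 0.2402]
ee_rot: [[0.713, -0.701, -0.002], [-0.701, -0.713, 0.001], [-0.002, 0.001, -1.0]]
contact_force: [0.1, -0.1, -4.0]
opening: 0.389
grasp_force: 30.0
[[264.0, 165.2], [309.2, 164.9], [265.2, 206.9], [nan, nan]]
[ 0.53480738 -0.2659743   0.24024486] [ 0.  -1.2]h.py:37: RuntimeWarning: invalid value encountered in scalar divide
  u,v=(w*xx).sum()/w.sum(),(w*yy).sum()/w.sum()
```

```bash
python3 -m jog '[0,0,0,0, 0,0,0.02,0, 0,0,0.05,0, 0,0,0.08,0, 0,0,0.1,0, 0,0,0.115,0, 0,0,0.13,0, 0,0,0.145,0, 0,0,0.145,0, 0,0,0.145,0]'
python3 - <<'E'
from h import *
s=status.read_state();p=np.array(s['position']);R=np.array(s['ee_rot']);print(p,((np.array([.5357,-.2651])-p[:2])@R[:2,:2]*1000).round(1))
E
```

```text
t: 28.45
position: [0.5362, -0.2659, 0.0974]
ee_rot: [[0.715, -0.699, 0.001], [-0.699, -0.715, -0.0], [0.001, -0.0, -1.0]]
contact_force: [1.3, -0.7, -3.5]
opening: 0.39
grasp_force: 30.0
[ 0.53618523 -0.26585664  0.09741822] [-0.9 -0.2]
```

```bash
python3 -m jog '[-0.0006,-0.0002,0.005,0, -0.0006,-0.0002,0.01,0, -0.0006,-0.0002,0.015,0, -0.0006,-0.0002,0.02,0, -0.0006,-0.0002,0.024,0, -0.0006,-0.0002,0.028,0, -0.0006,-0.0002,0.031,0, -0.0006,-0.0002,0.033,0, -0.0006,-0.0002,0.034,0, -0.0006,-0.0002,0.034,0]'
```

```text
t: 29.7
position: [0.5355, -0.265, 0.0631]
ee_rot: [[0.715, -0.699, -0.0], [-0.699, -0.715, 0.0], [-0.0, -0.0, -1.0]]
contact_force: [-0.3, 0.4, -4.3]
opening: 0.39
grasp_force: 30.0
```

```bash
python3 -m jog '[0,0,0,0, 0,0,0,0, 0,0,0,0, 0,0,0,0, 0,0,0,0, 0,0,0,0, 0,0,-0.02,0, 0,0,-0.06,0, 0,0,-0.11,0, 0,0,-0.16,0]' 0.0878
python3 -m jog '[-0.02,-0.02,-0.02,-2, -0.05,-0.045,-0.02,-8, -0.085,-0.075,-0.02,-14, -0.12,-0.105,-0.02,-20, -0.155,-0.135,-0.02,-27, -0.19,-0.165,-0.02,-34, -0.225,-0.2,-0.02,-41, -0.255,-0.228,-0.02,-46, -0.273,-0.243,-0.02,-49.5, -0.273,-0.243,-0.02,-49.5]'
python3 -m jog '[0,0,0.02,0, 0,0,0.05,0, 0,0,0.09,0, 0,0,0.12,0, 0,0,0.145,0, 0,0,0.16,0, 0,0,0.172,0, 0,0,0.18,0, 0,0,0.18,0, 0,0,0.18,0]'
python3 - <<'E'
from h import *
s=status.read_state();p=np.array(s['position']);R=np.array(s['ee_rot']);print(p,((np.array([.5103,.0998])-p[:2])@R[:2,:2]*1000).round(1))
E
```

```text
t: 30.95
position: [0.5352, -0.2649, 0.2244]
ee_rot: [[0.715, -0.699, -0.0], [-0.699, -0.715, 0.0], [-0.001, 0.0, -1.0]]
contact_force: [0.1, -0.5, 0.1]
opening: 1.0
grasp_force: 0.0
t: 32.2
position: [0.5096, 0.1009, 0.2431]
ee_rot: [[0.996, 0.093, -0.0], [0.093, -0.996, 0.0], [-0.0, -0.0, -1.0]]
contact_force: [-0.5, 0.1, -0.9]
opening: 0.999
grasp_force: 0.0
t: 33.45
position: [0.5105, 0.0997, 0.0636]
ee_rot: [[0.996, 0.09, 0.001], [0.09, -0.996, 0.0], [0.001, -0.0, -1.0]]
contact_force: [0.3, -0.3, 0.5]
opening: 0.997
grasp_force: 0.0
[0.51050026 0.0996612  0.06361253] [-0.2 -0.2]
```

```bash
python3 -m jog '[0,0,0.0013,0, 0,0,0.0013,0, 0,0,0.0013,0, 0,0,0.0013,0, 0,0,0.0013,0, 0,0,0.0013,0, 0,0,0.0013,0, 0,0,0.0013,0, 0,0,0.0013,0, 0,0,0.0013,0]' 0
python3 -m jog '[0,0,-0.005,0, 0,0,-0.015,0, 0,0,-0.03,0, 0,0,-0.05,0, 0,0,-0.075,0, 0,0,-0.105,0, 0,0,-0.135,0, 0,0,-0.165,0, 0,0,-0.18,0, 0,0,-0.18,0]'
```

```text
t: 34.7
position: [0.51, 0.0995, 0.0618]
ee_rot: [[0.996, 0.09, -0.0], [0.09, -0.996, -0.0], [-0.0, 0.0, -1.0]]
contact_force: [1.2, -0.7, -0.2]
opening: 0.384
grasp_force: 30.0
t: 35.95
position: [0.5106, 0.0996, 0.243]
ee_rot: [[0.996, 0.09, 0.003], [0.09, -0.996, 0.0], [0.003, -0.0, -1.0]]
contact_force: [-0.0, -0.7, -4.9]
opening: 0.387
grasp_force: 30.0
```

```bash
python3 -m jog '[-0.01,0.03,0,4, -0.02,0.065,0,9, -0.03,0.1,0,14, -0.04,0.14,0,20, -0.045,0.18,0,26, -0.05,0.22,0,33, -0.053,0.255,0,39, -0.055,0.285,0,45, -0.0564,0.309,0,49.5, -0.0564,0.309,0,49.5]'
python3 -m jog '[0,0,0,0, 0,0,0.02,0, 0,0,0.05,0, 0,0,0.08,0, 0,0,0.1,0, 0,0,0.115,0, 0,0,0.13,0, 0,0,0.145,0, 0,0,0.145,0, 0,0,0.145,0]'
python3 - <<'E'
from h import *
s=status.read_state();p=np.array(s['position']);R=np.array(s['ee_rot']);print(p,((np.array([.482,-.2127])-p[:2])@R[:2,:2]*1000).round(1))
E
```

```text
t: 37.2
position: [0.4809, -0.2143, 0.2402]
ee_rot: [[0.714, -0.7, -0.002], [-0.7, -0.714, 0.001], [-0.002, 0.001, -1.0]]
contact_force: [0.9, 0.8, -4.3]
opening: 0.392
grasp_force: 30.0
t: 38.45
position: [0.482, -0.2135, 0.0971]
ee_rot: [[0.715, -0.699, 0.0], [-0.699, -0.715, -0.0], [0.0, -0.0, -1.0]]
contact_force: [0.4, 0.7, -4.0]
opening: 0.394
grasp_force: 30.0
[ 0.48204431 -0.21347606  0.09705227] [-0.6 -0.5]
```

```bash
python3 -m jog '[-0.0005,-0.0004,0.005,0, -0.0005,-0.0004,0.01,0, -0.0005,-0.0004,0.015,0, -0.0005,-0.0004,0.02,0, -0.0005,-0.0004,0.024,0, -0.0005,-0.0004,0.028,0, -0.0005,-0.0004,0.031,0, -0.0005,-0.0004,0.033,0, -0.0005,-0.0004,0.034,0, -0.0005,-0.0004,0.034,0]'
```

```text
t: 39.7
position: [0.4817, -0.2126, 0.0628]
ee_rot: [[0.715, -0.699, 0.0], [-0.699, -0.715, 0.0], [0.0, -0.0, -1.0]]
contact_force: [0.6, 0.1, -4.1]
opening: 0.392
grasp_force: 30.0
```

```bash
python3 -m jog '[0,0,0,0, 0,0,0,0, 0,0,0,0, 0,0,0,0, 0,0,0,0, 0,0,0,0, 0,0,-0.02,0, 0,0,-0.06,0, 0,0,-0.11,0, 0,0,-0.16,0]' 0.0878
python3 -m jog '[-0.02,-0.015,-0.02,-2, -0.045,-0.035,-0.02,-8, -0.075,-0.055,-0.02,-14, -0.105,-0.08,-0.02,-20, -0.14,-0.105,-0.02,-27, -0.17,-0.13,-0.02,-34, -0.205,-0.155,-0.02,-41, -0.23,-0.175,-0.02,-46, -0.247,-0.186,-0.02,-49.5, -0.247,-0.186,-0.02,-49.5]'
python3 -m jog '[0,0,0.02,0, 0,0,0.05,0, 0,0,0.09,0, 0,0,0.12,0, 0,0,0.145,0, 0,0,0.16,0, 0,0,0.172,0, 0,0,0.18,0, 0,0,0.18,0, 0,0,0.18,0]'
python3 - <<'E'
from h import *
s=status.read_state();p=np.array(s['position']);R=np.array(s['ee_rot']);print(p,((np.array([.4356,.0931])-p[:2])@R[:2,:2]*1000).round(1))
E
```

```text
t: 40.95
position: [0.4813, -0.2124, 0.2241]
ee_rot: [[0.715, -0.699, -0.0], [-0.699, -0.715, 0.0], [-0.001, 0.0, -1.0]]
contact_force: [0.2, -1.0, -0.2]
opening: 1.0
grasp_force: 0.0
t: 42.2
position: [0.4344, 0.094, 0.2427]
ee_rot: [[0.996, 0.092, -0.0], [0.092, -0.996, 0.0], [-0.0, -0.0, -1.0]]
contact_force: [-1.5, -0.7, -0.2]
opening: 1.002
grasp_force: 0.0
t: 43.45
position: [0.4354, 0.093, 0.0632]
ee_rot: [[0.996, 0.09, 0.001], [0.09, -0.996, 0.0], [0.001, -0.0, -1.0]]
contact_force: [0.2, 0.4, -0.1]
opening: 1.003
grasp_force: 0.0
[0.43535104 0.09303102 0.0632075 ] [ 0.3 -0. ]
```

```bash
python3 -m jog '[0,0,0.001,0, 0,0,0.001,0, 0,0,0.001,0, 0,0,0.001,0, 0,0,0.001,0, 0,0,0.001,0, 0,0,0.001,0, 0,0,0.001,0, 0,0,0.001,0, 0,0,0.001,0]' 0
python3 -m jog '[0,0,-0.005,0, 0,0,-0.015,0, 0,0,-0.03,0, 0,0,-0.05,0, 0,0,-0.075,0, 0,0,-0.105,0, 0,0,-0.135,0, 0,0,-0.165,0, 0,0,-0.18,0, 0,0,-0.18,0]'
```

```text
t: 44.7
position: [0.4349, 0.0929, 0.0618]
ee_rot: [[0.996, 0.09, 0.0], [0.09, -0.996, -0.0], [0.0, 0.0, -1.0]]
contact_force: [0.4, -1.8, 0.6]
opening: 0.391
grasp_force: 30.0
t: 45.95
position: [0.4353, 0.0931, 0.2425]
ee_rot: [[0.996, 0.09, 0.002], [0.09, -0.996, 0.0], [0.002, -0.0, -1.0]]
contact_force: [0.8, 0.7, -3.8]
opening: 0.39
grasp_force: 30.0
```

```bash
python3 -m jog '[-0.003,0.025,0,4, -0.007,0.055,0,9, -0.01,0.085,0,14, -0.014,0.115,0,20, -0.018,0.145,0,26, -0.022,0.175,0,33, -0.025,0.205,0,39, -0.028,0.235,0,45, -0.03,0.252,0,49.5, -0.03,0.252,0,49.5]'
python3 -m jog '[0,0,0,0, 0,0,0.02,0, 0,0,0.05,0, 0,0,0.08,0, 0,0,0.1,0, 0,0,0.115,0, 0,0,0.13,0, 0,0,0.145,0, 0,0,0.145,0, 0,0,0.145,0]'
python3 - <<'E'
from h import *
s=status.read_state();p=np.array(s['position']);R=np.array(s['ee_rot']);print(p,((np.array([.4283,-.1603])-p[:2])@R[:2,:2]*1000).round(1))
E
```

```text
t: 47.2
position: [0.4268, -0.1611, 0.2402]
ee_rot: [[0.714, -0.7, -0.002], [-0.7, -0.714, 0.001], [-0.003, 0.001, -1.0]]
contact_force: [-0.9, 0.5, -4.4]
opening: 0.388
grasp_force: 30.0
t: 48.45
position: [0.428, -0.1603, 0.0971]
ee_rot: [[0.716, -0.698, 0.0], [-0.698, -0.716, 0.0], [0.0, -0.0, -1.0]]
contact_force: [0.8, -0.3, -4.2]
opening: 0.39
grasp_force: 30.0
[ 0.42804046 -0.16028063  0.09712214] [ 0.2 -0.2]
```

```bash
python3 -m jog '[0,0,0.005,0, 0,0,0.01,0, 0,0,0.015,0, 0,0,0.02,0, 0,0,0.024,0, 0,0,0.028,0, 0,0,0.031,0, 0,0,0.033,0, 0,0,0.034,0, 0,0,0.034,0]'
python3 -m jog '[0,0,0,0, 0,0,0,0, 0,0,0,0, 0,0,0,0, 0,0,0,0, 0,0,0,0, 0,0,-0.02,0, 0,0,-0.06,0, 0,0,-0.11,0, 0,0,-0.16,0]' 0.0878
python3 -m jog '[0,0,-0.05,0, 0.03,0,-0.1,0, 0.07,0,-0.12,0, 0.1125,0,-0.12,0, 0.1125,0,-0.12,0, 0.1125,0,-0.12,0, 0.1125,0,-0.12,0, 0.1125,0,-0.12,0, 0.1125,0,-0.12,0, 0.1125,0,-0.12,0]'
python3 - <<'E'
from h import *
d,q=wrist('wf');s=cams.get_image('scene')['pixels'];t=cams.get_image('top')['pixels']
a=cv2.resize(d['pixels'][40:290,225:355],(312,600),interpolation=cv2.INTER_CUBIC)
b=cv2.resize(s[140:260,270:400],(480,443),interpolation=cv2.INTER_CUBIC)
b=cv2.copyMakeBorder(b,0,157,0,0,cv2.BORDER_CONSTANT)
cv2.imwrite('pics/final.png',np.hstack([a,b])[:,:,::-1])
E
```

```text
t: 49.7
position: [0.4278, -0.1607, 0.0628]
ee_rot: [[0.715, -0.699, 0.0], [-0.699, -0.715, 0.0], [-0.0, -0.0, -1.0]]
contact_force: [0.6, -1.0, -4.8]
opening: 0.395
grasp_force: 30.0
t: 50.95
position: [0.4273, -0.1605, 0.2242]
ee_rot: [[0.715, -0.699, -0.0], [-0.699, -0.715, 0.0], [-0.001, 0.0, -1.0]]
contact_force: [0.3, -0.3, 0.3]
opening: 1.0
grasp_force: 0.0
t: 52.2
position: [0.5081, -0.2391, 0.3429]
ee_rot: [[0.716, -0.699, 0.0], [-0.699, -0.716, -0.0], [0.0, -0.0, -1.0]]
contact_force: [-0.8, 1.0, 0.9]
opening: 1.002
grasp_force: 0.0
```

View pics/final.png

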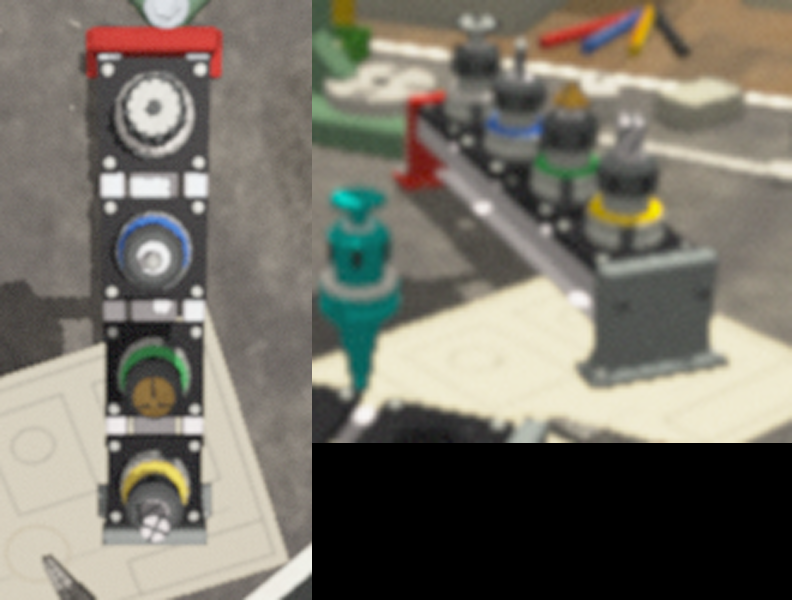

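All four stand upright with flanges down in the right order from red: white (155,110), blue (153,250), green (153,380) and yellow (153,490). The turquoise decoy is still standing. Handing in.

```bash
python3 -c "
from workcell import arm;print(arm.job_done())"
```

```text
the job is handed in; nothing more can be done
None
```

All four holders stand upright, flanges down, in the right rack in their original order from the red end (slot cutter, drill, countersink, end mill), and the job was handed in at about 52 s; the slot cutter was carried by its cutter rather than its nut, because the real fingertips sit about 26 mm behind the reported TCP.

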